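Fasten the last stud of the filter unit's cover

TASK

The cover of the low white filter unit is held by two orange quarter-turn studs, and one is still undone: its wing stands across the unit, square to the wing of the fastened one. Press the undone stud down against its spring, turn it a quarter turn clockwise (seen from above) and let go, so that it settles in its catch, lower than before and with its wing in line with the other stud. Leave the other stud fastened.

Things in the scene. Friction and masses are not known exactly. Their poses are not given: they have to be found in the camera images.
- open_grip (a point): Point on the undone stud's axis, moving with it; x along the wing, y across it, z up. Orange head: upright wing 34 mm long, 14 thick, 24 tall, coin slot along its top, on a round flange (radius 17, 4 thick). The point is 10 mm below the wing's top, 14 above the flange's upper face, and 96 above the worktop at the start. Grip across the wing, fingertips just above the flange.
- open_press (a joint): How far the undone stud is pressed down, m: 0 at the start, 0.013 fully down (flange's underside 1 mm above the cover). A spring pushes up, 3 N at 0, 9 N fully down. It can be turned only while pressed more than 0.008. Let go at the fastened angle, it springs up to about 0.004 into its catch; let go in between, it stays at about 0.008, not fastened.
- open_turn (a joint): Angle of the undone stud, rad, growing clockwise seen from above: 0 to 0.1 at the start (wing across the unit's long side), 1.57 fastened (wing along the line between the two studs). The catch takes it from about 1.45 on; it stops at 1.7. It turns lightly once pressed.
- fast_turn (a joint): Angle of the other, identical stud, already fastened: 1.57, wing along the line between the studs. Both stand on one filter unit, a fixed white box 140 x 250 mm with an aluminium cover 64 mm above the worktop, on the line down the middle of its long direction, 80 mm either side of its centre; which end is undone varies. The fastened head stands 4 mm lower.

How it is judged:
At the end, for the whole second after the job is handed in: The stud that was undone is within 10 degrees of a quarter turn (1.396 to 1.745 rad) and has sprung up into its catch (pressed 2 to 6 mm, no longer held down); the other stud is still fastened (above 1.396 rad) (value of joint open_turn between 1.396 and 1.745 rad and value of joint open_press between 0.002 and 0.006 m and value of joint fast_turn above 1.396 rad); the robot touches nothing.
It fails at once if the fastened stud was undone (turned back below 1.2 rad) (value of joint fast_turn below 1.2 rad).
It fails at once if the undone stud was forced round without being pressed (at 0.6 to 1.2 rad while pressed less than 4 mm) (value of joint open_turn between 0.6 and 1.2 rad and value of joint open_press below 0.004 m).
It also fails if it takes over 32 s, if anything falls off the work surface, if the arm or the gripper's body presses on something with over 40 N, if the wrist force passes 120 N, or if a joint passes its speed limit or range.

ROBOT

A 6-joint arm with a two-finger parallel gripper is mounted at the origin on a cart in front of the work surface, level with it; the furniture and walls round the work are solid. World frame = base frame: x ahead of the robot, y to its left, z up, the work surface at z = 0. Lengths are in m, angles in rad, forces in N, time in s.
With the tool pointing down it reaches from about 0.275 to 0.825 m from the base axis. Payload 4.9 kg.
Tool frame: the origin (TCP) lies at the very end of the fingers, on their centre line; the grasp point (between the pads) lies 19 mm behind it; z points along the fingers, y is the line along which they close (so a half turn about z gives the same grasp; the last joint's range is limited). The gripper opens to 85 mm and grips with 20 to 120 N. Pads are 22 mm wide; open, the fingers measure 114 mm over their backs; the gripper's body (76 mm by 85 mm) begins 54 mm behind the grasp point. The pads swing forward as they close: fully open they stand 13 mm farther back than shut.
Start: joints at [-1.467, 0.326, -0.193, 1.052, 0, 1.437], TCP at [0.13, -0.535, 0.192] pointing down, gripper open.
Joint ranges: [-2.65, 2.65], [-0.97, 1.79], [-1.3, 1.35], [-1.93, 2.1], [-1.47, 1.37], [-3.14, 3.14]. Speed limits (rad/s): [2.57, 2.57, 3.14, 3.14, 3.14, 3.14].

INTERFACE

Orientations are given as a unit quaternion [x, y, z, w].
In Python, from station import robot, imaging gives the robot as it stands. The module is installed in compiled form; this text tells all that it offers.
- The arm moves only by the tool arm_command, never from a script. Its arguments are lists of equal length, an entry for each row: "twist": the turn, a rotation vector about the tool's x, y, z in rad, a list of three; "linear": the shift along the tool's x, y, z in m, a list of three; "jaw": the opening, from 0 (shut) to 1 (fully open). A call has 1 to 10 rows; each row is the pose to reach, as a shift and turn from the pose commanded when the call began, along the tool's axes at that moment; what a row does not reach only later rows make up. A row lasts 1/12 s, in which the tool goes at most 41.7 mm and 7.16 degrees, less where a joint would pass 70% of its speed; a pose out of reach is approached as far as the arm can. A call with a gripper value outside its range is refused whole. The fingers move at their own pace and stop on an object; "force" is the grip in N (left out, the last holds). Time passes only in rows, so rows that repeat a pose let the fingers close. It gives the time, the measured TCP pose, the force, the opening and the grip force at its end, in the units of the state.
- robot.state(): the state, without advancing time (a new reading comes with each control period).
- imaging.read_camera(name): name is "side" or "top" or "wrist"; returns the picture (480x640x3 uint8, red, green, blue); there is no depth.
- imaging.camera_info(name): a dict with "fx", "fy", "cx", "cy" (pixels), "rvec" (rotation vector, rad) and "tvec" (3), from world to camera coordinates, as OpenCV has them. Camera axes: x right, y down, z forward; pixel columns grow to the right and rows downward; lengths in m; the calibration is good to about 2 mm. A picture is of the moment at which its call begins: read the wrist's pose just before it. camera_info takes no time and is no camera call; for the wrist camera it gives the pose at the moment of the call.
- robot.finish_job(): hands the job in; it is judged then, once.
The state is a dict: "time_s": time; "joint_pos": joint angles; "qvel": joint speeds; "joint_torque": joint torques, N m; "position": TCP position; "tcp_rot": TCP orientation; "ft_force": force on the tool from outside, world axes, zero at the start; "moment": the same for the moment, N m; "finger_gap": finger opening in m; "grip_force": force on a finger pad.
Only numpy, scipy, OpenCV 4.12 (cv2) and the standard library are available. Lean on these libraries where they do the work, as an engineer would, in place of code of your own. Each camera call takes 0.05 s, during which the arm holds its last target. There are 200 camera calls.

## Working session

There is one attempt and no reset: what is moved stays moved. The work goes in short steps, Python scripts to look and compute and a tool call to move; the robot and the scene stay as the last step left them, time stands still between calls to the robot, and variables do not carry over. Pictures are saved under pics/ and viewed, at most 10 in all, crops included, and the job is handed in when it is done.

Besides the shell and the picture viewer there is one more tool, called after "Call:" by a JSON object that holds its "op" and its "data". arm_command: Moves the arm, as the interface text tells. Its arguments: {"type":"object","properties":{"twist":{"type":"array"},"linear":{"type":"array"},"jaw":{"type":"array"},"force":{"type":"number"}},"required":["twist","linear","jaw"]}

```bash
mkdir -p pics
cat > h.py <<'E'
import numpy as np, cv2
from station import robot, imaging
from scipy.spatial.transform import Rotation as R
def cast(info,u,v,z):
    M=cv2.Rodrigues(np.array(info["rvec"],float))[0]; t=np.array(info["tvec"],float).ravel()
    c=-M.T@t; d=M.T@np.array([(u-info["cx"])/info["fx"],(v-info["cy"])/info["fy"],1])
    return c+d*(z-c[2])/d[2]
def orange(im):
    h=cv2.cvtColor(im,cv2.COLOR_RGB2HSV)
    return cv2.inRange(h,(4,130,90),(20,255,255))
def blobs(im,amin=40):
    n,l,s,c=cv2.connectedComponentsWithStats(orange(im))
    return [(s[i].tolist(),c[i].round(1).tolist()) for i in range(1,n) if s[i][4]>amin]
E
python3 - <<'E'
from h import *
s=robot.state(); print(s)
ims=[]
for n in("top","side"):
    im=imaging.read_camera(n); info=imaging.camera_info(n)
    print(n,info)
    for b in blobs(im): print(b,cast(info,*b[1],0.095).round(3))
    ims.append(im)
    cv2.imwrite(f"pics/{n}0.png",im[:,:,::-1])
E
```

```text
{'time_s': 0.0, 'joint_pos': array([-1.46721736e+00,  3.26928780e-01, -1.93604690e-01,  1.05200223e+00,
       -8.21739392e-06,  1.43659835e+00]), 'qvel': array([ 1.29021711e-04,  1.42587429e-03,  6.67178268e-04, -1.89604410e-04,
        8.70610233e-04,  9.38043093e-05]), 'joint_torque': array([ 1.09162458e-03, -4.43400192e+01,  2.62438774e+01,  1.54629088e-02,
        8.67583458e-05, -7.40237226e-06]), 'position': array([ 0.12948905, -0.53386024,  0.19170223]), 'tcp_rot': array([ 9.92940710e-01,  1.18608556e-01,  9.20570256e-06, -8.69645312e-04]), 'ft_force': array([ 0.53279172,  0.51529475, -0.68579584]), 'moment': array([-0.04029007,  0.00909232, -0.00584242]), 'grip_force': 0.0, 'finger_gap': 0.08551119308155282}
top {'fx': 467.12035953055636, 'fy': 467.12035953055636, 'cx': 316.07971760046735, 'cy': 238.32795465333743, 'rvec': array([ 2.2293994 , -2.17354923,  0.12016984]), 'tvec': array([0.00691401, 0.56829522, 0.91068557])}
([317, 17, 33, 34, 866], [332.7, 33.2]) [0.953 0.002 0.095]
([493, 36, 12, 13, 116], [498.5, 42.0]) [ 0.95  -0.317  0.095]
([432, 52, 78, 45, 2998], [470.3
[... 305 characters left out ...]
 232.46293049637546, 'rvec': array([ 2.23326964, -0.15890112,  0.06109587]), 'tvec': array([-0.54117498,  0.17618225,  0.8440309 ])}
([324, 60, 75, 71, 1779], [369.6, 98.0]) [0.792 0.677 0.095]
([481, 65, 18, 6, 75], [490.2, 67.9]) [1.231 0.851 0.095]
([287, 200, 15, 19, 159], [293.4, 212.1]) [0.521 0.152 0.095]
([525, 238, 36, 26, 689], [541.7, 250.0]) [ 0.944 -0.029  0.095]
([316, 247, 18, 20, 318], [324.7, 256.6]) [0.562 0.011 0.095]
([546, 356, 81, 81, 3586], [585.1, 391.5]) [ 0.859 -0.305  0.095]
([630, 406, 10, 17, 95], [635.6, 413.7]) [ 0.904 -0.343  0.095]
([628, 437, 12, 28, 209], [635.1, 450.9]) [ 0.872 -0.387  0.095]
([359, 445, 16, 13, 106], [366.4, 452.3]) [ 0.559 -0.344  0.095]
```

View pics/top0.png

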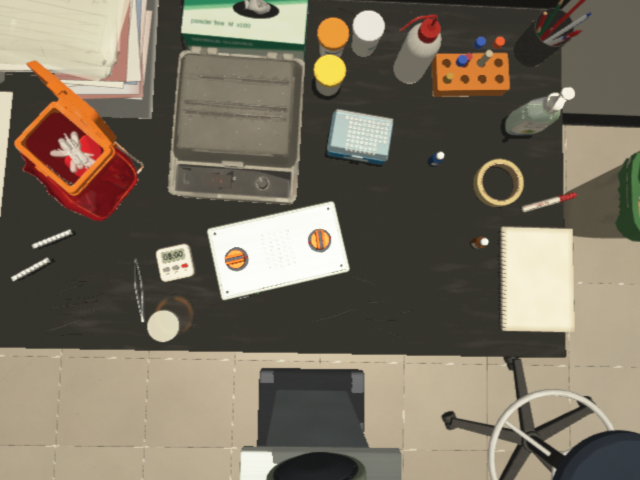

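View pics/side0.png

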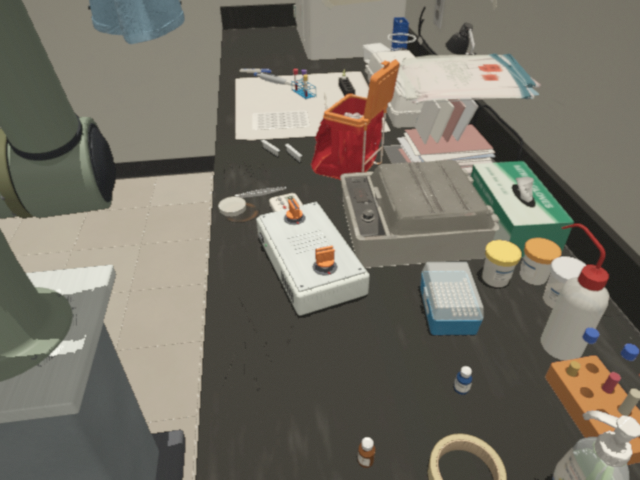

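The undone stud is the one on the right in the top view (319,239), with its wing across the unit. The fastened one is at (235,259), in line. Their rays give (0.561, 0.018) and (0.521, 0.170), 157 mm apart against 160 expected. I'll move above the undone stud, turning the tool -180° so joint 6 has room for the clockwise turn.

Call:
{"op": "arm_command", "data": {"twist": [[0,0,-1.047],[0,0,-1.047],[0,0,-1.047],[0,0,-1.047],[0,0,-1.047],[0,0,-1.047],[0,0,-1.047],[0,0,-1.047],[0,0,-1.047]], "linear": [[0.183,-0.145,-0.01],[0.183,-0.145,-0.01],[0.183,-0.145,-0.01],[0.183,-0.145,-0.01],[0.183,-0.145,-0.01],[0.183,-0.145,-0.01],[0.183,-0.145,-0.01],[0.183,-0.145,-0.01],[0.183,-0.145,-0.01]], "jaw": [1,1,1,1,1,1,1,1,1]}}

```text
time_s: 0.85
position: [0.2737, -0.3496, 0.2024]
tcp_rot: [0.799, 0.602, -0.0, -0.0]
ft_force: [-0.3, 0.5, 0.5]
finger_gap: 0.0857
grip_force: 0.0
```

Call:
{"op": "arm_command", "data": {"twist": [[0,0,-1.047],[0,0,-1.047],[0,0,-1.047],[0,0,-1.047],[0,0,-1.047],[0,0,-1.047],[0,0,-1.047],[0,0,-1.047],[0,0,-1.047]], "linear": [[0.217,0.086,-0.01],[0.217,0.086,-0.01],[0.217,0.086,-0.01],[0.217,0.086,-0.01],[0.217,0.086,-0.01],[0.217,0.086,-0.01],[0.217,0.086,-0.01],[0.217,0.086,-0.01],[0.217,0.086,-0.01]], "jaw": [1,1,1,1,1,1,1,1,1]}}

```text
time_s: 1.6
position: [0.4171, -0.1656, 0.2121]
tcp_rot: [0.391, 0.921, 0.0, -0.0]
ft_force: [0.4, 0.4, 0.3]
finger_gap: 0.0852
grip_force: 0.0
```

Call:
{"op": "arm_command", "data": {"twist": [[0,0,-1.047],[0,0,-1.047],[0,0,-1.047],[0,0,-1.047],[0,0,-1.047],[0,0,-1.047],[0,0,-1.047],[0,0,-1.047],[0,0,-1.047],[0,0,-1.047]], "linear": [[0.034,0.231,-0.01],[0.034,0.231,-0.01],[0.034,0.231,-0.01],[0.034,0.231,-0.01],[0.034,0.231,-0.01],[0.034,0.231,-0.01],[0.034,0.231,-0.01],[0.034,0.231,-0.01],[0.034,0.231,-0.01],[0.034,0.231,-0.01]], "jaw": [1,1,1,1,1,1,1,1,1,1]}}

```text
time_s: 2.43
position: [0.5605, 0.0178, 0.2218]
tcp_rot: [-0.119, 0.993, 0.0, -0.001]
ft_force: [0.1, -0.3, -0.1]
finger_gap: 0.0852
grip_force: 0.0
```

Run:
```python
from h import *
s=robot.state(); print(s["time_s"],s["position"],s["joint_pos"].round(3),R.from_quat(s["tcp_rot"]).as_matrix().round(3))
info=imaging.camera_info("wrist"); im=imaging.read_camera("wrist")
np.save("w.npy",im)
print(info)
for b in blobs(im,200): print(b,cast(info,*b[1],0.09).round(4))
cv2.imwrite("pics/w1.png",im[:,:,::-1])
```

```text
2.4333 [0.56051328 0.01775926 0.22182699] [-0.1    0.33  -0.111  1.131 -0.    -0.338] [[-0.972 -0.236 -0.001]
 [-0.236  0.972  0.   ]
 [ 0.001  0.    -1.   ]]
{'fx': 380.6111286203128, 'fy': 380.6111286203128, 'cx': 317.21263763344336, 'cy': 239.05892420057762, 'rvec': array([-1.80853426, -2.30189056, -0.36146407]), 'tvec': array([ 0.11625709, -0.57028413,  0.23974827])}
([477, 192, 56, 38, 1228], [500.5, 210.6]) [0.5204 0.1662 0.09  ]
([297, 195, 39, 47, 1045], [315.6, 214.8]) [0.5608 0.0155 0.09  ]
([0, 378, 42, 43, 781], [12.2, 393.3]) [ 0.8096 -0.2344  0.09  ]
```

View pics/w1.png

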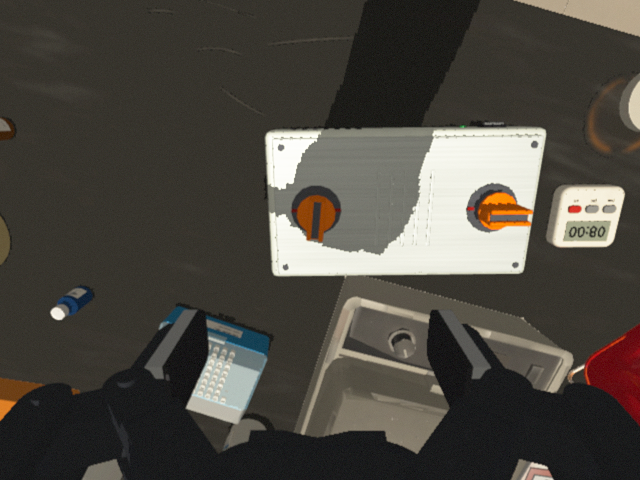

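The wrist view shows the undone stud at (316,215), wing vertical in the image with its slot around (317,219). The fastened stud is at (500,210) with its wing horizontal. The cover's corner screws are at (281,147), (534,145), (518,265) and (285,267), which gives me an independent check.

Run:
```python
from h import *
info=imaging.camera_info("wrist"); im=np.load("w.npy")
P=np.array([cast(info,u,v,.064)[:2] for u,v in[(281,147),(534,145),(518,265),(285,267)]])
print(P.round(4)); c=P.mean(0); a=(P[1]+P[2]-P[0]-P[3]); a/=np.linalg.norm(a)
print("centre",c.round(4),"axis deg",np.degrees(np.arctan2(a[1],a[0])).round(2),"studs",(c-.08*a).round(4),(c+.08*a).round(4))
# slot (dark) inside the undone wing
x0,y0,w,h=292,190,50,58
crop=im[y0:y0+h,x0:x0+w]
cv2.imwrite("pics/c1.png",cv2.resize(crop,None,fx=10,fy=10,interpolation=cv2.INTER_NEAREST)[:,:,::-1])
for u,v,z in[(316,202,.106),(316,240,.106),(316,220,.106),(316,210,.066)]: print(u,v,cast(info,u,v,z).round(4))
```

```text
[[ 5.154e-01 -2.660e-02]
 [ 4.623e-01  1.863e-01]
 [ 5.700e-01  2.166e-01]
 [ 6.243e-01  2.000e-04]]
centre [0.543  0.0941] axis deg 104.05 studs [0.5624 0.0165] [0.5236 0.1718]
316 202 [0.5467 0.0123 0.106 ]
316 240 [0.5776 0.0197 0.106 ]
316 220 [0.5611 0.0158 0.106 ]
316 210 [0.5624 0.016  0.066 ]
```

View pics/c1.png

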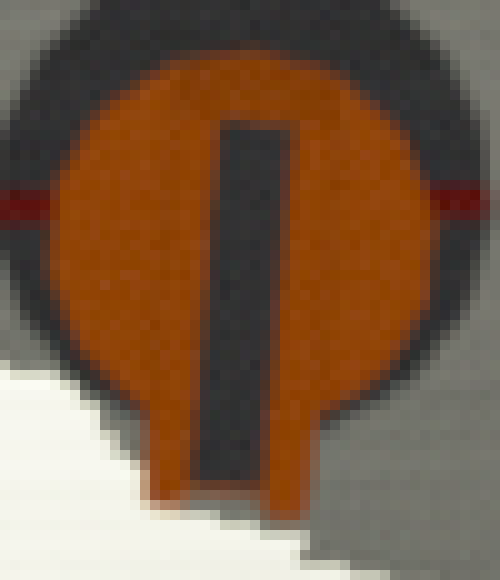

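The slot centre gives (0.5612, 0.0159) and the cover screws give (0.5624, 0.0165), so they agree. The wing lies at about 9.2° in the world, so open_turn is about 0.085, within the given range. I'll aim for (0.5617, 0.0162), turn the tool +0.077, go down to TCP z 0.085 and close.

Call:
{"op": "arm_command", "data": {"twist": [[0,0,0.077],[0,0,0.077],[0,0,0.077],[0,0,0.077],[0,0,0.077],[0,0,0.077],[0,0,0.077],[0,0,0.077],[0,0,0.077]], "linear": [[-0.001,-0.002,0.02],[-0.001,-0.002,0.045],[-0.001,-0.002,0.07],[-0.001,-0.002,0.095],[-0.001,-0.002,0.115],[-0.001,-0.002,0.13],[-0.001,-0.002,0.137],[-0.001,-0.002,0.137],[-0.001,-0.002,0.137]], "jaw": [1,1,1,1,1,1,1,1,1]}}

```text
time_s: 3.23
position: [0.5623, 0.0155, 0.0858]
tcp_rot: [-0.08, 0.997, 0.0, -0.0]
ft_force: [0.2, 1.5, 0.2]
finger_gap: 0.085
grip_force: 0.0
```

Call:
{"op": "arm_command", "data": {"twist": [[0,0,0],[0,0,0],[0,0,0],[0,0,0],[0,0,0],[0,0,0],[0,0,0],[0,0,0],[0,0,0],[0,0,0]], "linear": [[0,0,0],[0,0,0],[0,0,0],[0,0,0],[0,0,0],[0,0,0],[0,0,0],[0,0,0],[0,0,0],[0,0,0]], "jaw": [0.6,0.4,0.3,0.2,0.1,0,0,0,0,0], "force": 40}}

```text
time_s: 4.07
position: [0.5622, 0.0156, 0.0854]
tcp_rot: [-0.08, 0.997, 0.0, -0.0]
ft_force: [-0.0, 0.1, -0.1]
finger_gap: -0.0
grip_force: 0.0
```

Run:
```python
from h import *
im=imaging.read_camera("side"); i2=imaging.read_camera("wrist")
a=cv2.resize(im[170:320,240:400],None,fx=3.2,fy=3.2)
b=cv2.resize(i2,(640,480))[:,:]
cv2.imwrite("pics/g.png",cv2.resize(np.hstack([cv2.resize(a,(512,480)),b]),(800,334))[:,:,::-1])
s=robot.state(); print(s["time_s"],s["position"],s["joint_pos"].round(2),s["ft_force"],s["finger_gap"],s["grip_force"])
```

```text
4.1667 [0.56227163 0.01562507 0.08545303] [-0.1   0.44 -0.31  0.82 -0.   -0.26] [-0.37215973 -0.86195346  0.20060866] 0.0001627216385360377 0.0
```

View pics/g.png

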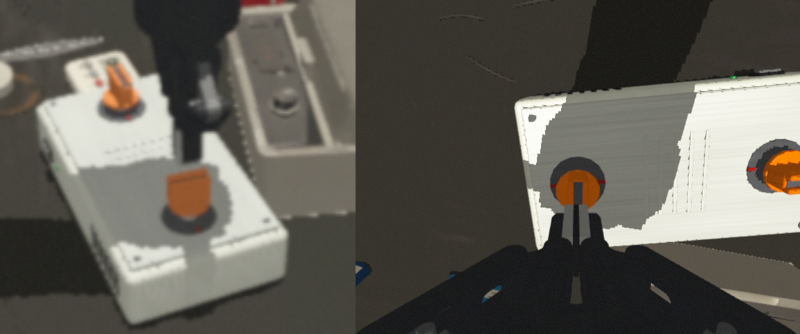

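The fingers closed on air (gap 0). In both views they stand above or beyond the wing. I'll project the reported TCP into the pictures to find the mismatch.

Run:
```python
from h import *
s=robot.state(); p=s["position"]
for n in("side","wrist"):
    i=imaging.camera_info(n); K=np.array([[i["fx"],0,i["cx"]],[0,i["fy"],i["cy"]],[0,0,1.]])
    pts=np.array([p,p+[0,0,.02],p+[0,0,.013],[.5617,.0162,.106],[.5617,.0162,.064],[.5617,.0162,.086]])
    print(n,cv2.projectPoints(pts,np.array(i["rvec"]),np.array(i["tvec"]),K,None)[0].reshape(-1,2).round(1).tolist())
im=imaging.read_camera("side"); t=imaging.read_camera("wrist")
cv2.imwrite("pics/g2.png",np.hstack([cv2.resize(im[195:285,285:375],(400,400),interpolation=0),cv2.resize(t[210:360,160-20+0:310],(400,400))])[:,:,::-1])
print(blobs(im)[:6],[b for b in blobs(t,200)])
```

```text
side [[324.5, 259.0], [324.5, 250.4], [324.5, 253.4], [324.1, 250.0], [324.2, 267.8], [324.1, 258.6]]
wrist [[319.0, 277.8], [319.1, 295.2], [319.1, 288.7], [320.6, 294.8], [320.0, 261.9], [320.3, 277.4]]
[([349, 60, 50, 71, 1424], [377.4, 94.4]), ([481, 65, 18, 6, 74], [490.1, 67.9]), ([287, 200, 15, 19, 159], [293.4, 212.1]), ([525, 238, 36, 26, 687], [541.6, 250.0]), ([315, 246, 19, 21, 336], [324.7, 256.4]), ([546, 356, 81, 81, 3591], [585.2, 391.5])] [([586, 215, 54, 65, 2653], [615.4, 246.3]), ([288, 243, 64, 57, 2317], [319.7, 269.7])]
```

View pics/g2.png

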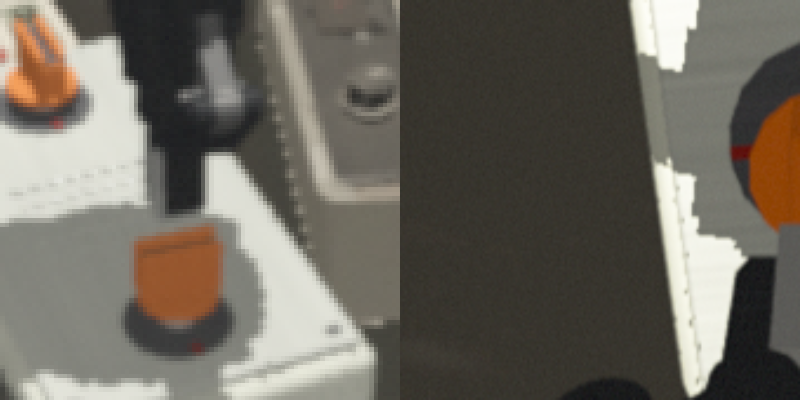

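The tip shows at side row ~243 and wrist row ~295, but the reported TCP projects to 259 and 278. So the real fingertips end higher than reported. I'll work out how much from both views.

Run:
```python
from h import *
s=robot.state(); p=s["position"]; M=R.from_quat(s["tcp_rot"]).as_matrix()
t=imaging.read_camera("wrist"); sd=imaging.read_camera("side")
print("wrist col 312,319,326:",[[int(t[r,c].sum()) for r in range(270,312,2)] for c in(312,319,326)])
print("side col 321,325,329:",[[int(sd[r,c].sum()) for r in range(232,256)] for c in(321,325,329)])
for n in("side","wrist"):
    i=imaging.camera_info(n); K=np.array([[i["fx"],0,i["cx"]],[0,i["fy"],i["cy"]],[0,0,1.]])
    print(n,"cam at",(-cv2.Rodrigues(i["rvec"])[0].T@i["tvec"]).round(3))
    for dz in(0,.01,.02,.03,.04):
        pts=np.array([p+M@np.array([dx,dy,-dz]) for dx in(0,.011,-.011) for dy in(0,-.008)])
        print(dz,cv2.projectPoints(pts,i["rvec"],i["tvec"],K,None)[0].reshape(-1,2).round(0).tolist())
```

```text
wrist col 312,319,326: [[215, 230, 235, 217, 214, 219, 218, 211, 218, 220, 220, 225, 255, 265, 269, 268, 251, 251, 253, 264, 262], [152, 153, 149, 157, 147, 154, 154, 151, 153, 154, 145, 152, 99, 62, 56, 53, 67, 68, 71, 65, 66], [187, 188, 187, 183, 183, 192, 188, 190, 188, 188, 187, 189, 245, 265, 269, 268, 269, 261, 262, 267, 274]]
side col 321,325,329: [[264, 264, 262, 264, 275, 292, 300, 297, 297, 301, 310, 323, 353, 376, 376, 341, 301, 281, 259, 259, 282, 285, 282, 279], [108, 112, 108, 109, 112, 106, 107, 112, 110, 115, 183, 300, 368, 384, 350, 304, 285, 270, 254, 275, 287, 281, 284, 284], [133, 141, 132, 137, 135, 135, 134, 141, 147, 224, 329, 370, 386, 365, 318, 292, 276, 256, 275, 289, 284, 284, 286, 283]]
side cam at [ 0.468 -0.623  0.655]
0 [[325.0, 259.0], [326.0, 262.0], [319.0, 260.0], [320.0, 263.0], [330.0, 258.0], [332.0, 261.0]]
0.01 [[324.0, 255.0], [326.0, 258.0], [319.0, 256.0], [320.0, 259.0], [330.0, 253.0], [332.0, 256.0]]
0.02 [[324.0, 250.0], [326.0, 253.0], [318.0, 252.0], [320.0, 255.0], [330.0, 249.0], [332.0, 252.0]]
0.03 [[324.0, 246.0], [326.0, 249.0], [318.0, 247.0], [320.0, 250.0], [330.0, 245.0], [332.0, 248.0]]
0.04 [[324.0, 242.0], [326.0, 244.0], [318.0, 243.0], [320.0, 246.0], [331.0, 240.0], [332.0, 243.0]]
wrist cam at [0.484 0.002 0.267]
0 [[319.0, 278.0], [304.0, 278.0], [319.0, 258.0], [303.0, 258.0], [319.0, 297.0], [304.0, 297.0]]
0.01 [[319.0, 286.0], [303.0, 286.0], [319.0, 265.0], [303.0, 265.0], [319.0, 306.0], [303.0, 306.0]]
0.02 [[319.0, 295.0], [302.0, 295.0], [319.0, 273.0], [302.0, 273.0], [319.0, 316.0], [302.0, 316.0]]
0.03 [[319.0, 305.0], [301.0, 305.0], [319.0, 282.0], [301.0, 282.0], [319.0, 327.0], [301.0, 327.0]]
0.04 [[319.0, 317.0], [300.0, 317.0], [319.0, 293.0], [300.0, 293.0], [319.0, 340.0], [301.0, 339.0]]
```

Both views put the fingertips about 39–40 mm behind the reported TCP, so the real tips are at z ≈ 0.125, above the 0.106 wing top. That explains the empty close with no contact. I'll open, go down 33 mm watching the force, and close again.

Call:
{"op": "arm_command", "data": {"twist": [[0,0,0],[0,0,0],[0,0,0],[0,0,0],[0,0,0],[0,0,0],[0,0,0],[0,0,0],[0,0,0]], "linear": [[0,0,0],[0,0,0],[0,0,0],[0,0,0],[0,0,0],[0,0,0.005],[0,0,0.01],[0,0,0.015],[0,0,0.015]], "jaw": [1,1,1,1,1,1,1,1,1]}}

```text
time_s: 5.12
position: [0.5612, 0.0157, 0.069]
tcp_rot: [-0.08, 0.997, 0.0, -0.001]
ft_force: [-0.1, -0.2, -1.1]
finger_gap: 0.0854
grip_force: 0.0
```

Call:
{"op": "arm_command", "data": {"twist": [[0,0,0],[0,0,0],[0,0,0],[0,0,0],[0,0,0]], "linear": [[0,0,0.005],[0,0,0.01],[0,0,0.015],[0,0,0.018],[0,0,0.018]], "jaw": [1,1,1,1,1]}}

```text
time_s: 5.53
position: [0.5615, 0.0157, 0.0515]
tcp_rot: [-0.08, 0.997, 0.0, -0.001]
ft_force: [-0.6, 0.3, 0.3]
finger_gap: 0.0853
grip_force: 0.0
```

Call:
{"op": "arm_command", "data": {"twist": [[0,0,0],[0,0,0],[0,0,0],[0,0,0],[0,0,0],[0,0,0],[0,0,0],[0,0,0],[0,0,0],[0,0,0]], "linear": [[0,0,0],[0,0,0],[0,0,0],[0,0,0],[0,0,0],[0,0,0],[0,0,0],[0,0,0],[0,0,0],[0,0,0]], "jaw": [0.6,0.4,0.3,0.2,0.1,0,0,0,0,0], "force": 40}}

```text
time_s: 6.37
position: [0.5622, 0.0165, 0.0526]
tcp_rot: [-0.08, 0.997, 0.001, 0.0]
ft_force: [-0.2, 5.3, 2.9]
finger_gap: 0.0128
grip_force: 44.1
```

Run:
```python
from h import *
im=imaging.read_camera("side"); i2=imaging.read_camera("wrist")
cv2.imwrite("pics/g3.png",np.hstack([cv2.resize(im[195:285,285:375],(400,400),interpolation=0),cv2.resize(i2[180:380,220:420],(400,400))])[:,:,::-1])
s=robot.state(); print(s["time_s"],s["position"],s["ft_force"],s["moment"],s["finger_gap"],s["grip_force"])
```

```text
6.4667 [0.56223771 0.01647002 0.05256419] [-0.77877938  4.97985874  2.72559905] [1.00702774 0.13305473 0.02704132] 0.012861394331126385 44.13973420858383
```

View pics/g3.png

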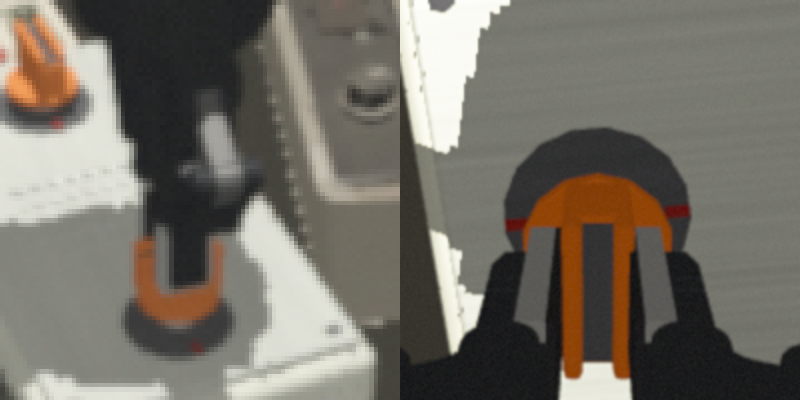

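The wing is now gripped between the pads (gap 12.9 mm, 44 N), with the tips just above the flange. Next I'll press 12 mm.

Call:
{"op": "arm_command", "data": {"twist": [[0,0,0],[0,0,0],[0,0,0],[0,0,0],[0,0,0],[0,0,0]], "linear": [[0,0,0],[0,0,0.003],[0,0,0.006],[0,0,0.009],[0,0,0.012],[0,0,0.012]], "jaw": [0,0,0,0,0,0], "force": 60}}

```text
time_s: 6.97
position: [0.5623, 0.0165, 0.0407]
tcp_rot: [-0.08, 0.997, 0.001, 0.0]
ft_force: [-1.2, 6.2, 7.6]
finger_gap: 0.0123
grip_force: 65.4
```

Call:
{"op": "arm_command", "data": {"twist": [[0,0,0.1],[0,0,0.2],[0,0,0.3],[0,0,0.4],[0,0,0.5],[0,0,0.6],[0,0,0.7],[0,0,0.75],[0,0,0.75]], "linear": [[0,0,0],[0,0,0],[0,0,0],[0,0,0],[0,0,0],[0,0,0],[0,0,0],[0,0,0],[0,0,0]], "jaw": [0,0,0,0,0,0,0,0,0]}}

```text
time_s: 7.72
position: [0.5623, 0.0171, 0.0411]
tcp_rot: [0.291, 0.957, 0.001, -0.0]
ft_force: [-1.8, 7.4, 7.2]
finger_gap: 0.0119
grip_force: 65.4
```

Call:
{"op": "arm_command", "data": {"twist": [[0,0,0.1],[0,0,0.2],[0,0,0.3],[0,0,0.4],[0,0,0.5],[0,0,0.6],[0,0,0.7],[0,0,0.75],[0,0,0.75],[0,0,0.75]], "linear": [[0,0,0],[0,0,0],[0,0,0],[0,0,0],[0,0,0],[0,0,0],[0,0,0],[0,0,0],[0,0,0],[0,0,0]], "jaw": [0,0,0,0,0,0,0,0,0,0]}}

```text
time_s: 8.55
position: [0.5627, 0.0177, 0.0413]
tcp_rot: [0.62, 0.784, 0.002, -0.001]
ft_force: [-1.7, 9.4, 7.1]
finger_gap: 0.0122
grip_force: 65.4
```

Run:
```python
from h import *
i2=imaging.read_camera("wrist"); top=imaging.read_camera("side")
cv2.imwrite("pics/r.png",np.hstack([cv2.resize(top[195:285,285:375],(400,400),interpolation=0),cv2.resize(i2[180:380,220:420],(400,400))])[:,:,::-1])
s=robot.state(); print(s["time_s"],s["position"],R.from_quat(s["tcp_rot"]).as_matrix().round(3),s["ft_force"],s["moment"],s["finger_gap"],s["joint_pos"].round(2))
```

```text
8.65 [0.56273365 0.01768715 0.04128888] [[-0.23   0.973  0.001]
 [ 0.973  0.23   0.004]
 [ 0.004  0.002 -1.   ]] [-1.80452737  8.11883009  7.48035303] [1.82034889 0.45542146 0.01617766] 0.01242229797917421 [-0.1   0.49 -0.36  0.72  0.    1.24]
```

View pics/r.png

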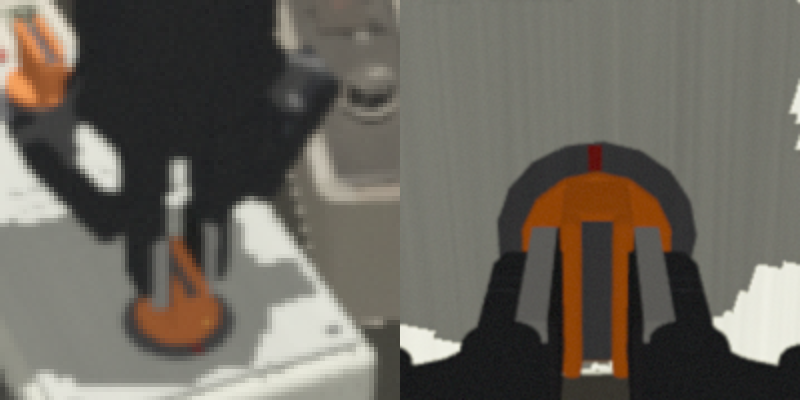

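The wing now follows the line between the studs: tool yaw is 103.3° and the line is 104.05°, and the slot points at the red mark. I'll release in place and then rise.

Call:
{"op": "arm_command", "data": {"twist": [[0,0,0],[0,0,0],[0,0,0],[0,0,0],[0,0,0],[0,0,0],[0,0,0],[0,0,0]], "linear": [[0,0,0],[0,0,0],[0,0,0],[0,0,0],[0,0,0],[0,0,0],[0,0,0],[0,0,0]], "jaw": [0.3,0.6,1,1,1,1,1,1]}}

```text
time_s: 9.32
position: [0.5623, 0.0155, 0.0404]
tcp_rot: [0.621, 0.784, -0.0, 0.0]
ft_force: [0.5, -0.7, -1.2]
finger_gap: 0.0857
grip_force: 0.0
```

Call:
{"op": "arm_command", "data": {"twist": [[0,0,0],[0,0,0],[0,0,0],[0,0,0],[0,0,0],[0,0,0],[0,0,0],[0,0,0],[0,0,0]], "linear": [[0,0,-0.01],[0,0,-0.03],[0,0,-0.055],[0,0,-0.08],[0,0,-0.11],[0,0,-0.14],[0,0,-0.17],[0,0,-0.18],[0,0,-0.18]], "jaw": [1,1,1,1,1,1,1,1,1]}}

```text
time_s: 10.07
position: [0.5644, 0.0154, 0.2244]
tcp_rot: [0.621, 0.784, 0.002, 0.003]
ft_force: [1.1, -0.1, -1.0]
finger_gap: 0.0851
grip_force: 0.0
```

Run:
```python
from h import *
i2=imaging.read_camera("wrist"); sd=imaging.read_camera("side")
cv2.imwrite("pics/f.png",np.hstack([cv2.resize(sd[195:285,265:355],(400,400),interpolation=0),cv2.resize(i2[:400,120:520],(400,400))])[:,:,::-1])
s=robot.state(); print(s["time_s"],s["position"],s["ft_force"],s["finger_gap"]); print([b for b in blobs(sd) if b[0][1]>190][:3])
```

```text
10.1667 [0.56199446 0.01564669 0.22015129] [-0.3302395  -0.08494594 -0.59175713] 0.08508713013634946
[([287, 200, 15, 19, 159], [293.4, 212.1]), ([525, 238, 36, 26, 687], [541.6, 250.0]), ([316, 246, 18, 23, 255], [324.1, 259.4])]
```

View pics/f.png

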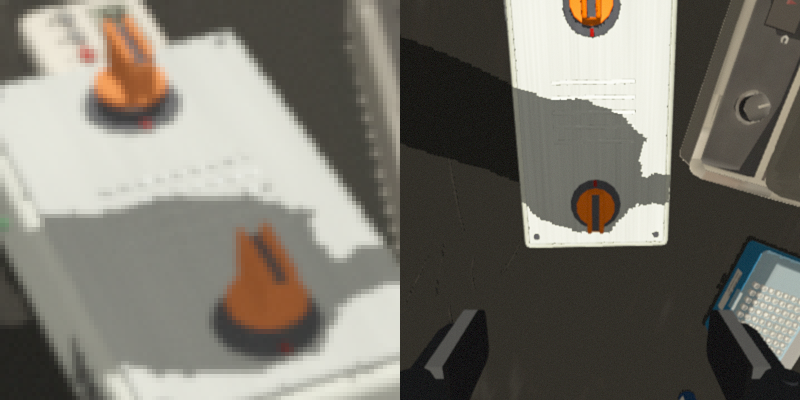

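Both wings now lie along the unit's long line: the turned stud is at (596,210) in the right-hand crop and the fastened one at (592,10). They look equally seated, and the gripper is clear. I'm handing in.

```bash
python3 -c "
from station import robot
print(robot.finish_job())"
```

```text
the job is handed in; nothing more can be done
None
```

I pressed the undone stud down, turned it a quarter turn clockwise and let go. In the last pictures its wing is in line with the other stud, which hasn't moved, and the gripper is clear. I handed the job in at about 10 s; no verdict came back, and I judged the stud's height in its catch only by eye.

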